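# Set up a tin pail on the electric banding wheel

### The arm

A 6-joint arm with a two-finger parallel gripper is mounted at the origin on the work surface. World frame = base frame: x ahead of the robot, y to its left, z up, the work surface at z = 0. Lengths are in m, angles in rad, forces in N, time in s.
With the tool pointing down it reaches from about 0.25 to 0.775 m from the base axis. Payload 8.9 kg.
Tool frame: the origin (TCP) lies between the finger pads; the fingertips stand 11 mm ahead of it and the grasp point (between the pads) lies 8 mm behind it (arm.tip_reach is the distance from the TCP to the fingertips, in m); z points along the fingers, y is the line along which they close (so a half turn about z gives the same grasp; the last joint's range is limited). The gripper opens to 85 mm and grips with 20 to 120 N. Pads are 22 mm wide; open, the fingers measure 114 mm over their backs; the gripper's body (76 mm by 85 mm) begins 54 mm behind the grasp point. The pads swing forward as they close: fully open they stand 13 mm farther back than shut.
Start: joints at [-1.314, 0.291, -0.153, 1.127, 0, 1.431], TCP at [0.202, -0.484, 0.242] pointing down, gripper open.
Joint ranges: [-2.52, 2.52], [-0.91, 1.74], [-1.3, 1.37], [-1.96, 2.02], [-1.52, 1.47], [-3.14, 3.14]. Speed limits (rad/s): [2.22, 2.22, 2.79, 3.14, 3.14, 3.14].

### API

Orientations are given as a 3x3 rotation matrix whose columns are the frame's x, y, z axes.
In Python, from rig import arm gives the robot as it stands.
- The arm moves only by the tool servo_tool, never from a script. Its arguments are lists of equal length, an entry for each row: "delta_pos": the shift along the world's x, y, z in mm, a list of three; "rot": the turn, a rotation vector about the world's x, y, z in rad, a list of three; "grip": the opening, from 0 (shut) to 1 (fully open). A call has 1 to 12 rows; each row shifts and turns the commanded pose from where the row before left it; what a row does not reach is not made up. A row lasts 1/8 s, in which the tool goes at most 62.5 mm and 10.7 degrees, less where a joint would pass 70% of its speed; a pose out of reach is approached as far as the arm can. A call with a gripper value outside its range is refused whole. The fingers move at their own pace and stop on an object; "grip_force" is the grip in N (left out, the last holds). Time passes only in rows, so rows that do not move let the fingers close. It gives the time, the measured TCP pose, the force, the opening and the grip force at its end, in the units of the state.
- arm.get_state(): the state, without advancing time (a new reading comes with each control period).
- arm.read_camera(name): name is "side" or "top"; returns the picture (480x640x3 uint8, red, green, blue); there is no depth.
- arm.camera_info(name): a dict with "mtx" (3x3 intrinsics, pixels), "camera_from_world" (4x4, takes a point from world to camera coordinates). Camera axes: x right, y down, z forward; pixel columns grow to the right and rows downward; lengths in m; the calibration is good to about 2 mm. A picture is of the moment at which its call begins. camera_info takes no time and is no camera call.
- arm.close_job(): hands the job in; it is judged then, once.
The state is a dict: "t": time; "joint_positions": joint angles; "qvel": joint speeds; "effort": joint torques, N m; "tool_pos": TCP position; "eef_rot": TCP orientation; "force": force on the tool from outside, world axes, zero at the start; "wrist_torque": the same for the moment, N m; "opening": opening from 0.0 (shut) to 1.0 (fully open); "grasp_force": force on a finger pad.
Only numpy, scipy, OpenCV 4.12 (cv2) and the standard library are available. Lean on these libraries where they do the work, as an engineer would, in place of code of your own. Each camera call takes 0.05 s, during which the arm holds its last target. There are 200 camera calls.

### The job

Get the banding wheel ready for painting stripes on the tin pail: pick up the pail, which can be carried by its stiff handle, and set it down gently, upright and centred on the round wheel head, and turn the speed knob on the machine's sloping panel so that its white pointer points at the strip of yellow tape on the dial. Keep the pail upright, let go of everything in the end, and leave the paper cup, the paint bottle and the brush where they are.

Things in the scene. Friction and masses are not known exactly. Their poses are not given: they have to be found in the camera images.
- machine: Electric banding wheel: white housing, 220 mm wide, 98 mm high, reaching from x = -190 to +105 mm, fixed to the bench. Origin: on the wheel's axis at bench height; x points from its sloping control panel (the -x end, which faces the robot's left and a little away from it) towards the wheel; z up. The wheel does not run during this job: a foot pedal starts it later.
- dial: Black dial plate, 120 mm across, 2 mm thick, with white ticks, in the middle of the 125 mm long control panel. The panel slopes down from the deck at 35 degrees from level. Origin: where the knob's axis meets the panel; z: the knob's axis, square out of the panel; x: up the slope (12 o'clock). The nearest edge of the wheel head is 77 mm from the origin up the slope, 12 mm out from the panel.
- wheel_top (a point): Centre of the top face of the round aluminium wheel head (160 mm across, 12 mm thick), 116 mm above the bench, on the machine's origin axis; z axis up. Three dark centring circles of radius 24, 48 and 66 mm are turned into its face. The head can be turned against a drag of about 0.25 N m; this point does not move.
- pail: The tin pail, empty, loose, about 0.2 to 0.42 kg: 72 mm across at its flat bottom, 100 mm at its rim (105 mm over the rolled lip), 86 mm high. Origin: centre of its underside; z axis up out of its mouth; its y axis runs along the handle's grip. A stiff hoop handle that does not fold rises from the rim at y = -51 and +51 mm.
- pail_handle (a point): Middle of the pail's handle: a straight round wooden grip, 18 mm in diameter and 60 mm long, along the pail's y axis (this frame's y), level, 150 mm above the pail's underside and centred over the pail; its underside is 55 mm above the rim.
- knob (a joint): Angle of the speed knob in rad: 0 at the stop at the lower left of the dial, growing as it turns clockwise as seen by someone looking at the panel, up to a stop at 4.71. Held by a light friction of about 0.06 N m, it stays where it is left.
- knob_grip (a point): On the knob's axis, 36 mm out from the panel, at the height to grip. z: the axis, out of the panel, 35 degrees from vertical, leaning away from the wheel; x: along the grip bar, towards the pointer. Grey knob: round skirt 58 mm across, its top 23 mm below this point; on it a grip bar 62 mm long (x from -25 to +37 mm), 16 mm thick, its top 8 mm above this point.
- knob_pointer (a point): Tip of the knob's white pointer, 37 mm from the knob's axis, 7 mm above the panel. It turns with the knob.
- tape_mark (a point): Where the pointer tip should come: 37 mm from the knob's axis and 7 mm out from the panel, towards the middle of the yellow tape. The tape, 12 mm wide and 19 mm long, is stuck radially on the dial plate, 40 to 59 mm from the axis; it does not move. At the start it lies clockwise of the pointer by 0.7 to 2.7 rad.
- paper_cup: Bystander: striped paper cup, loose, empty, 84 mm across its mouth, 100 mm high. Origin: centre of its underside. It may stand on either side of the machine; the pail is on the other.
- paint_bottle: Bystander: green paint bottle, loose, 44 mm across, 130 mm high. Origin: centre of its underside.
- brush: Bystander: flat paint brush with yellow and blue handle, loose, lying on the bench, 206 mm long, 46 mm wide, 17 mm thick. Origin: under the middle of its length; its x axis runs along it towards the bristles.
There are look-alikes about, which are no part of the job. There is more than one size of the pail; the job needs the middle-sized.

How it is judged:
At the end, for the whole second after the job is handed in: The knob's pointer tip is within 5 mm of the tape's middle line (about 8 degrees), and the pail stands upright and at rest on the wheel head, within 12 mm of its centre (distance between knob_pointer and tape_mark below 0.005 m and horizontal distance between pail and wheel_top below 0.012 m and z of pail in the frame of wheel_top between -0.004 and 0.004 m and angle between pail's own z axis and vertical below 0.06 rad and linear speed of pail below 0.02 m/s); the robot touches nothing.
It fails at once if the pail was dropped onto the wheel head instead of being set down (faster than 0.6 m/s in the last 12 mm above it) (horizontal distance between pail and wheel_top below 0.1 m and z of pail in the frame of wheel_top below 0.012 m and linear speed of pail above 0.6 m/s).
It fails at once if the pail was tipped more than 35 degrees (angle between pail's own z axis and vertical above 0.61 rad).
It fails at once if the paper cup, the paint bottle or the brush was moved more than 25 mm or knocked over (distance of any of paper_cup, paint_bottle, brush from where it was at the start of the episode above 0.025 m or angle between any of paper_cup, paint_bottle's own z axis and vertical above 0.4 rad).
It also fails if it takes over 66 s, if anything falls off the work surface, if the arm or the gripper's body presses on something with over 40 N, if the wrist force passes 120 N, or if a joint passes its speed limit or range.

## Working session

There is one attempt and no reset: what is moved stays moved. The work goes in short steps, Python scripts to look and compute and a tool call to move; the robot and the scene stay as the last step left them, time stands still between calls to the robot, and variables do not carry over. Pictures are saved under pics/ and viewed, at most 10 in all, crops included, and the job is handed in when it is done.

Besides the shell and the picture viewer there is one more tool, called as name(argument=value, ...) on one line, values as JSON. servo_tool: Moves the arm, as the interface text tells. Its arguments: {"type":"object","properties":{"delta_pos":{"type":"array"},"rot":{"type":"array"},"grip":{"type":"array"},"grip_force":{"type":"number"}},"required":["delta_pos","rot","grip"]}

```bash
ls; mkdir -p pics
python3 - <<'E'
from rig import arm
import cv2,numpy as np
for n in("side","top"):
    im=arm.read_camera(n); cv2.imwrite(f"pics/{n}0.png",im[:,:,::-1])
    c=arm.camera_info(n); print(n,np.round(c["mtx"],1).tolist(),np.round(c["camera_from_world"],4).tolist())
s=arm.get_state(); print(s["t"],np.round(s["eef_rot"],3).tolist())
E
```

```text
pics
side [[453.7, 0.0, 322.1], [0.0, 453.7, 229.2], [0.0, 0.0, 1.0]] [[-0.9287, 0.3705, 0.0183, 0.4365], [0.2767, 0.7248, -0.631, -0.0823], [-0.247, -0.5809, -0.7756, 1.256], [0.0, 0.0, 0.0, 1.0]]
top [[438.4, 0.0, 319.0], [0.0, 438.4, 238.8], [0.0, 0.0, 1.0]] [[0.0141, -0.9997, 0.0197, -0.0083], [-0.9906, -0.0166, -0.1358, 0.506], [0.1361, -0.0176, -0.9905, 1.0884], [0.0, 0.0, 0.0, 1.0]]
0.1 [[0.923, 0.386, -0.0], [0.386, -0.923, 0.001], [0.0, -0.001, -1.0]]
```

View pics/top0.png

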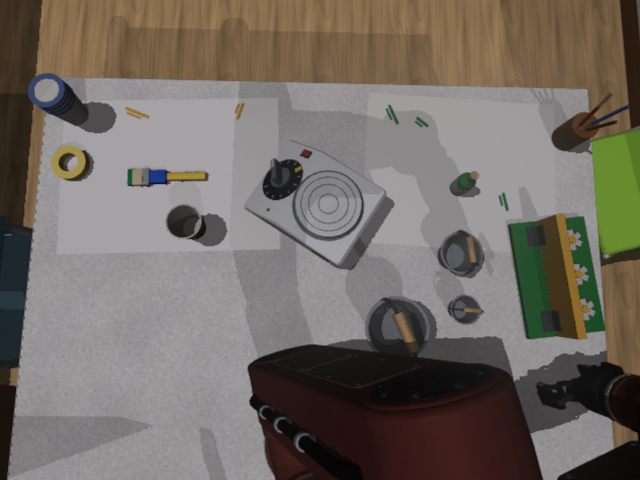

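View pics/side0.png

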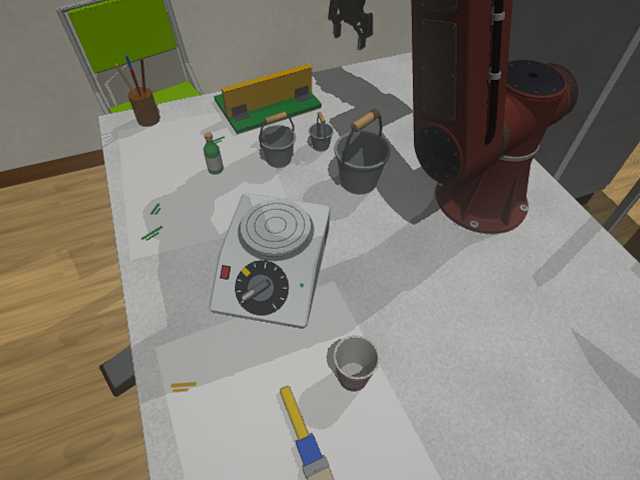

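Run:
```python
import cv2,numpy as np
t=cv2.imread("pics/top0.png");s=cv2.imread("pics/side0.png")
a=cv2.resize(t[225:345,350:500],(400,320),interpolation=cv2.INTER_CUBIC)
b=cv2.resize(s[95:200,255:395],(400,300)) if 0 else cv2.resize(s[92:200,255:399],(400,300),interpolation=cv2.INTER_CUBIC)
c=cv2.resize(t[137:233,240:360],(400,320),interpolation=cv2.INTER_CUBIC)
d=cv2.resize(s[237:327,205:325],(400,300),interpolation=cv2.INTER_CUBIC)
m=np.zeros((600,800,3),np.uint8)
m[:300,:400]=a[:300];m[300:,:400]=b;m[:300,400:]=c[:300];m[300:,400:]=d
cv2.imwrite("pics/crop.png",m)
```

```text
(no output)
```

View pics/crop.png

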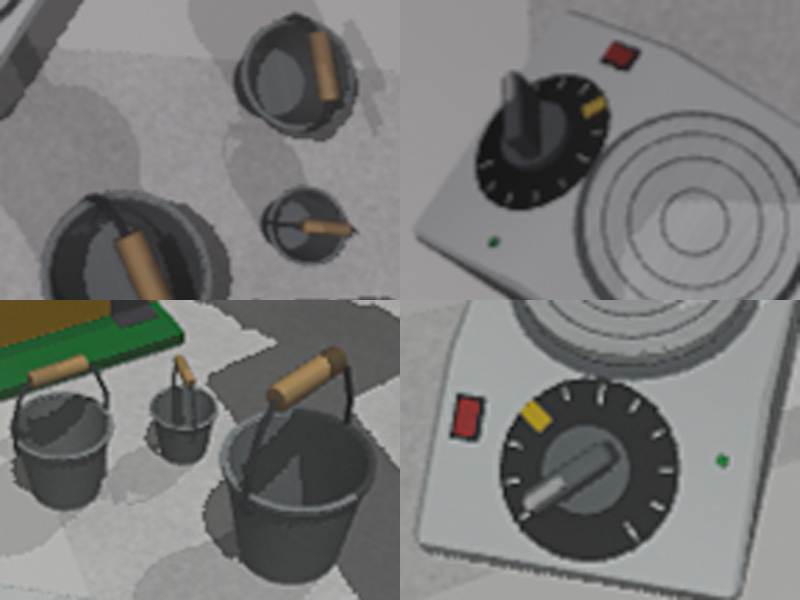

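The three pails are the large one at top (398,325), the small one at top (463,309) and the middle one at top (460,253) / side (277,145). The middle one is the job's pail: its rim and grip lie between the other two in size. In the side view the tape is at about (246,272) and the pointer tip at about (244,299).

```bash
cat > h.py <<'E'
import cv2,numpy as np
from rig import arm
def ray(n,px):
    c=arm.camera_info(n);T=np.array(c["camera_from_world"]);R=T[:3,:3]
    d=R.T@np.linalg.inv(c["mtx"])@np.array([px[0],px[1],1.]);return -R.T@T[:3,3],d/np.linalg.norm(d)
def plane(n,px,p,nrm):
    o,d=ray(n,px);return o+d*(np.dot(nrm,p-o)/np.dot(nrm,d))
def tri(a,b):
    (o1,d1),(o2,d2)=ray("top",a),ray("side",b)
    t=np.linalg.lstsq(np.c_[d1,-d2],o2-o1,rcond=None)[0]
    p,q=o1+d1*t[0],o2+d2*t[1];return (p+q)/2,np.linalg.norm(p-q)
def proj(n,P):
    c=arm.camera_info(n);q=np.array(c["camera_from_world"])@np.r_[P,1];q=np.array(c["mtx"])@q[:3];return q[:2]/q[2]
def blob(im,box,f):
    x0,y0,x1,y1=box;r=im[y0:y1,x0:x1].astype(int)
    m=f(r[...,2],r[...,1],r[...,0]).astype(np.uint8)
    n,l,s,c=cv2.connectedComponentsWithStats(m);k=1+np.argmax(s[1:,4]);pts=np.argwhere(l==k)[:,::-1]+[x0,y0]
    return pts.astype(np.float32)
E
python3 - <<'E'
from h import *
Z=np.array([0,0,1.])
t=cv2.imread("pics/top0.png");s=cv2.imread("pics/side0.png")
br=lambda r,g,b:(r>b*1.45)&(r>70)
gt=blob(t,(455,228,490,272),br);gs=blob(s,(258,105,305,135),br)
print(len(gt),len(gs),gt.mean(0),gs.mean(0));h,e=tri(gt.mean(0),gs.mean(0));print("grip",h,e)
# direction of grip on plane z=h
for n,p in(("top",gt),("side",gs)):
    q=np.array([plane(n,x,h,Z) for x in p])[:,:2];q-=q.mean(0);u,sv,v=np.linalg.svd(q,full_matrices=False)
    print(n,"grip yaw",np.degrees(np.arctan2(v[0,1],v[0,0])),np.ptp(q@v[0]))
yel=lambda r,g,b:(r>b*1.8)&(g>b*1.5)&(r>100)
ts=blob(s,(235,255,260,285),yel);tt=blob(t,(285,155,310,180),yel)
print("tape",ts.mean(0),tt.mean(0),len(ts),len(tt),tri(tt.mean(0),ts.mean(0)))
blk=lambda r,g,b:(r<75)
dt=blob(t,(258,150,304,202),blk);ds=blob(s,(230,257,295,318),blk)
cs=cv2.fitEllipse(cv2.convexHull(ds.astype(int).astype(np.float32)));print("dial side",cs,"n",len(ds))
print("dial top",cv2.fitEllipse(cv2.convexHull(dt)))
# wheel
wt=plane("top",(328.2,203.6),np.array([0,0,.116]),Z);print("wheel top",wt)
wb=blob(s,(272-14,225-14,272+22,225+16),lambda r,g,b:(r<120));print(len(wb),cv2.fitEllipse(cv2.convexHull(wb)))
g=cv2.cvtColor(t,cv2.COLOR_BGR2GRAY)
# refine: dark ring pixels (blackhat), project to plane, circle fit per ring
for n,im,c0 in(("top",t,wt),("side",s,wt)):
    g=cv2.cvtColor(im,cv2.COLOR_BGR2GRAY);bh=cv2.morphologyEx(g,cv2.MORPH_BLACKHAT,np.ones((5,5)))
    ys,xs=np.where(bh>18);cp=proj(n,wt);k=(abs(xs-cp[0])<60)&(abs(ys-cp[1])<60)
    P=np.array([plane(n,(x,y),wt,Z)[:2] for x,y in zip(xs[k],ys[k])]);W=np.array([bh[y,x] for x,y in zip(xs[k],ys[k])],float)
    c=c0[:2].copy()
    for R,tol in((.024,.007),(.048,.006),(.066,.005))*2:
        for _ in range(8):
            d=P-c;r=np.hypot(*d.T);m=abs(r-R)<tol
            A=np.c_[2*P[m],np.ones(m.sum())];x=np.linalg.lstsq(A,(P[m]**2).sum(1),rcond=None)[0];c=x[:2]
        print(n,R,m.sum(),c,np.sqrt(x[2]+c@c))
E
```

```text
164 125 [471.10974 249.28659] [275.832 116.904]
grip [ 0.47009424 -0.34623135  0.15682526] 0.00205179651674169
top grip yaw -171.27844938040872 0.057196564266102076
side grip yaw 9.964747060703095 0.062375112484869495
tape [245.26 271.26] [297.55554 168.5    ] 50 18 (array([0.67524674, 0.05658115, 0.08532863]), np.float64(0.0005564261659409025))
dial side ((261.3619079589844, 287.27655029296875), (52.94772720336914, 54.51383972167969), 7.841710567474365) n 1625
dial top ((283.23248291015625, 180.33148193359375), (40.61918640136719, 48.9628791809082), 10.365900993347168)
wheel top [ 0.58069014 -0.01994517  0.116     ]
21 ((269.5982666015625, 225.47161865234375), (10.230998992919922, 13.372651100158691), 171.44863891601562)
top 0.024 99 [ 0.58156358 -0.01940856] 0.023762269643425257
top 0.048 191 [ 0.58158511 -0.01939835] 0.047816089378995064
top 0.066 260 [ 0.58152021 -0.01937774] 0.06588348267986897
top 0.024 99 [ 0.58156358 -0.01940856] 0.023762269643425257
top 0.048 191 [ 0.58158511 -0.01939835] 0.047816089378995064
top 0.066 260 [ 0.58152021 -0.01937774] 0.06588348267986897Traceback (most recent call last):
  File "<stdin>", line 26, in <module>
  File "h.py", line 7, in plane
    o,d=ray(n,px);return o+d*(np.dot(nrm,p-o)/np.dot(nrm,d))
        ~~~^^^^^^
  File "h.py", line 4, in ray
    c=arm.camera_info(n);T=np.array(c["camera_from_world"]);R=T[:3,:3]
ValueError: time passes only in moves, steps and waits
```

```bash
python3 - <<'E'
s=open('h.py').read().replace("def ray(","CI={n:arm.camera_info(n) for n in('top','side')}\ndef ray(").replace("c=arm.camera_info(n)","c=CI[n]")
open('h.py','w').write(s)
E
python3 - <<'E'
from h import *
s=cv2.imread("pics/side0.png");w=np.array([.5815,-.0194])
Z=np.array([0,0,1.])
g=cv2.cvtColor(s,cv2.COLOR_BGR2GRAY);bh=cv2.morphologyEx(g,cv2.MORPH_BLACKHAT,np.ones((5,5)))
wt=np.r_[w,.116];cp=proj("side",wt);ys,xs=np.where(bh>10);k=(abs(xs-cp[0])<60)&(abs(ys-cp[1])<60)
P=np.array([plane("side",(x,y),wt,Z)[:2] for x,y in zip(xs[k],ys[k])])
for R in(.024,.048,.066):
    c=w
    for _ in range(8):
        r=np.hypot(*(P-c).T);m=abs(r-R)<.005;A=np.c_[2*P[m],np.ones(m.sum())];x=np.linalg.lstsq(A,(P[m]**2).sum(1),rcond=None)[0];c=x[:2]
    print("side wheel",R,m.sum(),c)
dc,e=tri((283.2,180.3),(261.4,287.3));print("dial tri",dc,e)
for px,n in(((261.4,287.3),"side"),((283.2,180.3),"top")):
    d=plane(n,px,np.array([0,0,.064]),Z);print(n,d,np.hypot(*(d[:2]-w)),np.degrees(np.arctan2(*(w-d[:2])[::-1])))
yaw=np.arctan2(*(w-dc[:2])[::-1]);
a=np.radians(35);ex=np.array([np.cos(yaw),np.sin(yaw),0]);u=ex*np.cos(a)+Z*np.sin(a);nn=-ex*np.sin(a)+Z*np.cos(a);v=np.cross(nn,u)
D=np.r_[w,0]-ex*.1362+Z*.0622
print("yaw",np.degrees(yaw),"D",D,"n",nn,"proj",proj("side",D+nn*.002),proj("top",D+nn*.002))
def ang(px,h):
    q=plane("side",px,D+nn*h,nn)-D;return np.degrees(np.arctan2(-q@v,q@u)),np.hypot(q@u,q@v)
print("tape cw deg",ang((245.3,271.3),.002)); 
q=cv2.cvtColor(s,cv2.COLOR_BGR2HSV)[280:312,236:262];g=g[280:312,236:262]
ys,xs=np.where((g>130));print([(x+236,y+280,g[y,x]) for x,y in zip(xs,ys)][:60])
print("pointer",ang((244,299),.007),ang((244,299),.036))
E
```

```text
side wheel 0.024 120 [ 0.57915817 -0.02176006]
side wheel 0.048 252 [ 0.57910561 -0.02214702]
side wheel 0.066 353 [ 0.57909525 -0.02196525]
dial tri [0.65149931 0.0931073  0.06043657] 0.0003312400315376757
side [0.65200069 0.09523997 0.064     ] 0.13458332009572244 -121.59046605245592
top [0.65036984 0.09293977 0.064     ] 0.13176979666399533 -121.51035711889014
yaw -121.88887009164759 D [0.65345084 0.09624392 0.0622    ] n [0.30300518 0.48700902 0.81915204] proj [260.76438234 288.35603767] [281.55268561 178.87223931]
tape cw deg (np.float64(-52.22795372063219), np.float64(0.05078656885324069))
[(np.int64(238), np.int64(280), np.uint8(149)), (np.int64(239), np.int64(280), np.uint8(160)), (np.int64(238), np.int64(291), np.uint8(149)), (np.int64(239), np.int64(291), np.uint8(173)), (np.int64(240), np.int64(291), np.uint8(142)), (np.int64(250), np.int64(291), np.uint8(138)), (np.int64(251), np.int64(291), np.uint8(151)), (np.int64(252), np.int64(291), np.uint8(151)), (np.int64(253), np.int64(291), np.uint8(138)), (np.int64(249), np.int64(292), np.uint8(137)), (np.int64(250), np.int64(2
[... 1766 characters left out ...]
t64(243), np.int64(301), np.uint8(143)), (np.int64(236), np.int64(302), np.uint8(166)), (np.int64(237), np.int64(302), np.uint8(173)), (np.int64(238), np.int64(302), np.uint8(145)), (np.int64(236), np.int64(303), np.uint8(164)), (np.int64(237), np.int64(303), np.uint8(169)), (np.int64(238), np.int64(303), np.uint8(151)), (np.int64(236), np.int64(304), np.uint8(164)), (np.int64(237), np.int64(304), np.uint8(166)), (np.int64(238), np.int64(304), np.uint8(172)), (np.int64(239), np.int64(304), np.uint8(162)), (np.int64(236), np.int64(305), np.uint8(164))]
pointer (np.float64(-131.63258774349697), np.float64(0.04227714199896736)) (np.float64(-135.39890346426913), np.float64(0.034834848181343275))
```

```bash
cat > k.py <<'E'
from h import *
from scipy.spatial.transform import Rotation as Ro
Z=np.array([0,0,1.]);yaw=np.radians(-121.6);a=np.radians(35)
ex=np.array([np.cos(yaw),np.sin(yaw),0]);u=ex*np.cos(a)+Z*np.sin(a);nn=-ex*np.sin(a)+Z*np.cos(a);v=np.cross(nn,u)
D=np.array([.6512,.0948,.0622])
def pose(th,h): # th: pointer cw deg from 12 o'clock; returns TCP pose (mode chosen for j6)
    t=np.radians(th-90);y=np.cos(t)*u-np.sin(t)*v;y=y if th is None else y
    return D+nn*h,np.c_[np.cross(y,-nn),y,-nn]
def step(R,p):
    s=arm.get_state();dr=Ro.from_matrix(R@np.array(s["eef_rot"]).T).as_rotvec()
    print("dpos mm",np.round((p-s["tool_pos"])*1000,1),"rv",np.round(dr,3),"ang",np.linalg.norm(dr),"t",s["t"],"j",np.round(s["joint_positions"],2),"F",np.round(s["force"],1),"op",s["opening"])
E
python3 - <<'E'
from k import *
for th in(-134,-134+180):
    p,R=pose(th,.1);print(th,p,np.round(R,3).tolist());step(R,p)
E
```

```text
-134 [0.6812546  0.14365305 0.1441152 ] [[-0.911, -0.283, -0.301], [-0.108, 0.866, -0.489], [0.398, -0.413, -0.819]]
dpos mm [478.9 627.7 -97.7] rv [0.4   0.801 2.832] ang 2.9703178523686278 t 0.1 j [-1.31  0.29 -0.15  1.13 -0.    1.43] F [ 0.8  0.9 -0.7] op 0.9984734869133205
46 [0.6812546  0.14365305 0.1441152 ] [[0.911, 0.283, -0.301], [0.108, -0.866, -0.489], [-0.398, 0.413, -0.819]]
dpos mm [478.9 627.7 -97.7] rv [-0.549  0.272 -0.174] ang 0.6367076340730884 t 0.1 j [-1.31  0.29 -0.15  1.13 -0.    1.43] F [ 0.8  0.9 -0.7] op 0.9984734869133205
```

servo_tool(delta_pos=[[10,15,30],[20,30,30],[24,32,0],[24,32,0],[24,32,0],[24,32,0],[24,32,0],[24,32,0],[24,32,0],[24,32,0],[24,32,0],[24,32,0]], rot=[[0.02,0.04,0.1416],[0.02,0.04,0.1416],[0.02,0.04,0.1416],[0.02,0.04,0.1416],[0.02,0.04,0.1416],[0.02,0.04,0.1416],[0.02,0.04,0.1416],[0.02,0.04,0.1416],[0.02,0.04,0.1416],[0.02,0.04,0.1416],[0.02,0.04,0.1416],[0.02,0.04,0.1416]], grip=[1,1,1,1,1,1,1,1,1,1,1,1])

```text
t: 1.6
tool_pos: [0.473, -0.1183, 0.3019]
eef_rot: [[-0.52, 0.744, -0.42], [0.851, 0.493, -0.18], [0.072, -0.451, -0.89]]
force: [1.1, -1.6, 0.5]
opening: 1.002
grasp_force: 0.0
```

Run:
```python
from k import *
p,R=pose(-134,.1);step(R,p)
```

```text
dpos mm [ 208.2  261.9 -157.8] rv [0.158 0.319 1.129] ang 1.1835665130125923 t 1.6 j [-0.22  0.54  0.27  1.7  -0.27  0.84] F [ 1.1 -1.6  0.5] op 1.0016969805376297
```

servo_tool(delta_pos=[[26,33,-10],[26,33,-10],[26,33,-10],[26,33,-10],[26,33,-10],[26,33,-10],[26,33,-10],[26,31,-10],[0,0,0]], rot=[[0.02,0.04,0.141],[0.02,0.04,0.141],[0.02,0.04,0.141],[0.02,0.04,0.141],[0.02,0.04,0.141],[0.02,0.04,0.141],[0.02,0.04,0.141],[0.02,0.04,0.141],[0,0,0]], grip=[1,1,1,1,1,1,1,1,1])

```text
t: 2.72
tool_pos: [0.6584, 0.1348, 0.2075]
eef_rot: [[-0.918, -0.282, -0.278], [-0.12, 0.868, -0.482], [0.378, -0.409, -0.831]]
force: [1.0, -0.6, -0.3]
opening: 0.997
grasp_force: 0.0
```

Run:
```python
from k import *
p,R=pose(-134,.1);step(R,p)
im=arm.read_camera("top");im2=arm.read_camera("side")
cv2.imwrite("pics/pre.png",cv2.hconcat([cv2.resize(im[90:290,190:390],(400,400)),cv2.resize(im2[180:340,180:340],(400,400))])[:,:,::-1])
```

```text
dpos mm [ 22.9   8.8 -63.4] rv [-0.011  0.021 -0.009] ang 0.025892679333983582 t 2.725 j [ 0.27  1.13  1.13  2.02 -0.4   0.14] F [ 1.  -0.6 -0.3] op 0.9968323774694516
```

View pics/pre.png

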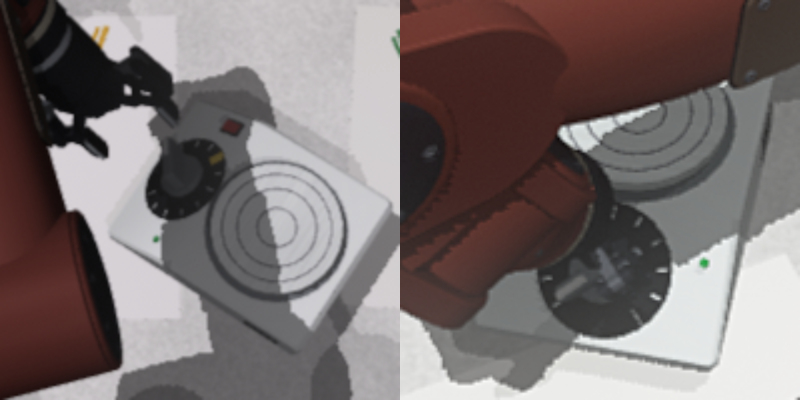

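The closing line is square to the knob bar. Joint 4 is at its limit at this height and needs a lower approach.

servo_tool(delta_pos=[[2,2,-20],[5,2,-20],[8,2,-13],[8,2,-10],[0,0,0]], rot=[[0,0,0],[0,0,0],[0,0,0],[0,0,0],[0,0,0]], grip=[1,1,1,1,1])

```text
t: 3.45
tool_pos: [0.6819, 0.1394, 0.1454]
eef_rot: [[-0.919, -0.276, -0.28], [-0.115, 0.869, -0.481], [0.376, -0.41, -0.831]]
force: [-0.1, 0.3, -0.2]
opening: 1.001
grasp_force: 0.0
```

Run:
```python
from k import *
for h in(.1,.03):
  p,R=pose(-134,h);step(R,p)
```

```text
dpos mm [-0.7  4.2 -1.3] rv [-0.011  0.023 -0.003] ang 0.02566954083349549 t 3.45 j [ 0.27  1.26  1.26  2.02 -0.4   0.15] F [-0.1  0.3 -0.2] op 1.00096495659484
dpos mm [-21.7 -30.  -58.6] rv [-0.011  0.023 -0.003] ang 0.02566954083349549 t 3.45 j [ 0.27  1.26  1.26  2.02 -0.4   0.15] F [-0.1  0.3 -0.2] op 1.00096495659484
```

servo_tool(delta_pos=[[-3,0,-9],[-3,-5,-8],[-3,-5,-8],[-3,-5,-8],[-3,-5,-9],[-3,-5,-8],[-3,-5,-8],[0,0,0]], rot=[[0,0,0],[-0.011,0.023,-0.003],[0,0,0],[0,0,0],[0,0,0],[0,0,0],[0,0,0],[0,0,0]], grip=[1,1,1,1,1,1,1,1])

```text
t: 4.45
tool_pos: [0.6607, 0.1096, 0.0893]
eef_rot: [[-0.911, -0.284, -0.3], [-0.109, 0.866, -0.489], [0.398, -0.413, -0.819]]
force: [-0.3, -0.8, -0.1]
opening: 1.001
grasp_force: 0.0
```

Run:
```python
from k import *
p,R=pose(-134,.03);step(R,p)
im2=arm.read_camera("side")
cv2.imwrite("pics/g.png",cv2.resize(im2[220:320,190:315],(625,500))[:,:,::-1])
```

```text
dpos mm [-0.5 -0.1 -2.5] rv [ 0.     0.    -0.001] ang 0.0011957359061941352 t 4.45 j [ 0.24  1.14  0.84  1.73 -0.41  0.13] F [-0.3 -0.8 -0.1] op 1.0006003512545367
```

View pics/g.png

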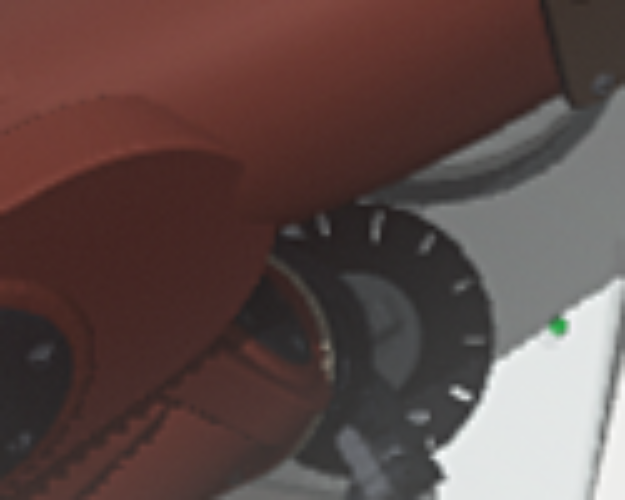

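The side view is mostly hidden by the arm. The lower finger shows past the bar near crop (400,470), consistent with straddling it, so I'm closing gently.

servo_tool(delta_pos=[[0,0,-1],[0,0,0],[0,0,0],[0,0,0],[0,0,0],[0,0,0],[0,0,0],[0,0,0]], rot=[[0,0,0],[0,0,0],[0,0,0],[0,0,0],[0,0,0],[0,0,0],[0,0,0],[0,0,0]], grip=[0.6,0.3,0,0,0,0,0,0], grip_force=30)

```text
t: 5.5
tool_pos: [0.6608, 0.1106, 0.0883]
eef_rot: [[-0.911, -0.284, -0.298], [-0.11, 0.866, -0.488], [0.397, -0.412, -0.82]]
force: [-0.9, 4.3, 2.7]
opening: 0.182
grasp_force: 32.4
```

Run:
```python
from k import *
for n,c,t in(("side",(261.4,287.3),(245.3,271.3)),("top",(283.2,180.3),(297.56,168.5))):
    P=D+nn*.002;q=plane(n,t,P,nn)-plane(n,c,P,nn);print(n,np.degrees(np.arctan2(-q@v,q@u)),np.linalg.norm(q))
    q=plane(n,t,P,nn)-P;print(" vs D",np.degrees(np.arctan2(-q@v,q@u)),np.linalg.norm(q))
R=np.array(arm.get_state()["eef_rot"]);x=-R[:,0] # bar
for s in(1,-1): print(np.degrees(np.arctan2(-s*x@v,s*x@u)))
```

```text
side -54.91076571863507 0.05018272215966903
 vs D -54.836364672096806 0.05076290676905488
top -65.55503150534825 0.047089678573932765
 vs D -60.69925291836122 0.048921006627306224
-134.07228036309417
45.92771963690582
```

servo_tool(delta_pos=[[0,0,0],[0,0,0],[0,0,0],[0,0,0],[0,0,0]], rot=[[-0.0415,-0.0673,-0.113],[-0.0415,-0.0673,-0.113],[-0.0415,-0.0673,-0.113],[-0.0415,-0.0673,-0.113],[-0.0415,-0.0673,-0.113]], grip=[0,0,0,0,0])

```text
t: 6.12
tool_pos: [0.6608, 0.1116, 0.0878]
eef_rot: [[-0.882, 0.364, -0.299], [0.469, 0.736, -0.489], [0.042, -0.571, -0.82]]
force: [0.2, 9.1, -0.0]
opening: 0.182
grasp_force: 32.4
```

Forces are small, so I'm continuing the turn.

servo_tool(delta_pos=[[0,0.5,0],[0,0.5,0],[0,0,0],[0,0,0],[0,0,0],[0,0,0],[0,0,0]], rot=[[-0.0415,-0.0673,-0.113],[-0.0415,-0.0673,-0.113],[-0.0415,-0.0673,-0.113],[-0.0415,-0.0673,-0.113],[-0.0415,-0.0673,-0.113],[0,0,0],[0,0,0]], grip=[0,0,0,0,0,0,0])

```text
t: 7.0
tool_pos: [0.6615, 0.1122, 0.0872]
eef_rot: [[-0.452, 0.84, -0.299], [0.829, 0.271, -0.489], [-0.33, -0.469, -0.819]]
force: [3.2, 6.5, -4.5]
opening: 0.181
grasp_force: 31.9
```

Run:
```python
from k import *
S=arm.get_state();R=np.array(S["eef_rot"]);x=-R[:,0]
print(np.degrees(np.arctan2(-x@v,x@u)),np.degrees(np.arctan2(x@v,-x@u)),S["joint_positions"],S["wrist_torque"])
```

```text
-55.01007509229154 124.98992490770848 [ 0.24664493  1.14745274  0.84680992  1.73406876 -0.41288947  1.50732174] [ 2.02944457 -1.11963059 -0.14309924]
```

servo_tool(delta_pos=[[0,0,0],[0,0,0],[0,0,0],[3,5,8],[5,8,14],[5,8,14],[5,8,14],[0,0,30],[-20,-10,40],[-30,-40,30]], rot=[[0,0,0],[0,0,0],[0,0,0],[0,0,0],[0,0,0],[0,0,0],[0,0,0],[0,0,0],[0,0,0],[0,0,0]], grip=[0.5,0.7,0.7,0.7,0.7,0.7,0.7,0.7,0.7,0.7])

```text
t: 8.25
tool_pos: [0.6244, 0.0916, 0.2323]
eef_rot: [[-0.454, 0.843, -0.288], [0.827, 0.278, -0.489], [-0.332, -0.461, -0.823]]
force: [2.6, -0.7, 0.8]
opening: 0.697
grasp_force: 0.0
```

Run:
```python
from k import *
y=np.radians(189.3);x=np.array([np.cos(y),np.sin(y),0]);z=-Z
step(np.c_[x,np.cross(z,x),z],np.array([.470,-.346,.26]))
```

```text
dpos mm [-154.4 -437.6   27.7] rv [0.644 0.082 1.277] ang 1.4321880092582715 t 8.25 j [ 0.23  0.95  0.8   1.87 -0.42  1.49] F [ 2.6 -0.7  0.8] op 0.6969147852960647
```

servo_tool(delta_pos=[[-14,-40,15],[-14,-40,12],[-14,-40,0],[-14,-40,0],[-14,-40,0],[-14,-40,0],[-14,-40,0],[-14,-40,0],[-14,-40,0],[-14,-40,0],[-14,-37,0],[0,0,0]], rot=[[0.0585,0.0075,0.116],[0.0585,0.0075,0.116],[0.0585,0.0075,0.116],[0.0585,0.0075,0.116],[0.0585,0.0075,0.116],[0.0585,0.0075,0.116],[0.0585,0.0075,0.116],[0.0585,0.0075,0.116],[0.0585,0.0075,0.116],[0.0585,0.0075,0.116],[0.0585,0.0075,0.116],[0,0,0]], grip=[0.7,0.7,0.7,0.7,0.7,0.7,0.7,0.7,0.7,0.7,0.7,0.7])

```text
t: 9.75
tool_pos: [0.4691, -0.3492, 0.2583]
eef_rot: [[-0.988, -0.156, -0.002], [-0.156, 0.988, -0.003], [0.002, -0.002, -1.0]]
force: [0.5, 0.2, -0.1]
opening: 0.703
grasp_force: 0.0
```

Run:
```python
from k import *
y=np.radians(189.3);x=np.array([np.cos(y),np.sin(y),0]);z=-Z
step(np.c_[x,np.cross(z,x),z],np.array([.470,-.346,.142]))
im=arm.read_camera("top");im2=arm.read_camera("side")
cv2.imwrite("pics/t1.png",im[:,:,::-1]);cv2.imwrite("pics/s1.png",im2[:,:,::-1])
s=im2[:,:,::-1]
t1=cv2.resize(s[237:327,205:325],(400,300),interpolation=cv2.INTER_CUBIC)
t2=cv2.resize(im[160:340,360:600][:,:,::-1],(400,300));t3=cv2.resize(s[60:210,200:400],(400,300));t4=cv2.resize(im[137:227,240:360][:,:,::-1],(400,300))
cv2.imwrite("pics/m1.png",np.vstack([np.hstack([t1,t4]),np.hstack([t2,t3])]))
```

```text
dpos mm [   0.9    3.2 -116.3] rv [ 0.003 -0.002  0.005] ang 0.006161020359878118 t 9.75 j [-0.76  0.4   0.05  1.22 -0.   -0.92] F [ 0.5  0.2 -0.1] op 0.7025740168136572
```

View pics/m1.png

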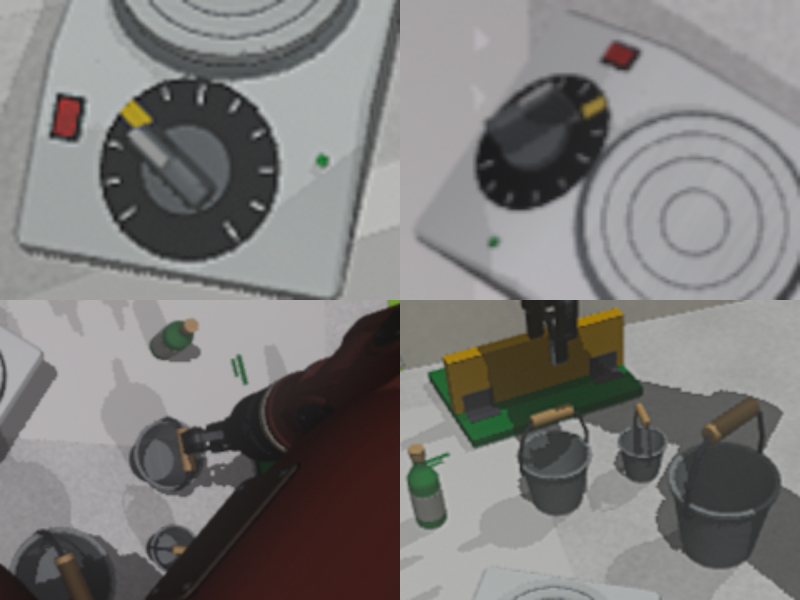

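Knob: in the side crop the pointer ends right by the tape, slightly counter-clockwise of its middle (bar end about (135,132), tape about (137,113)). The gripper hangs over the middle pail. I'll measure the pointer line and re-measure the tape.

Run:
```python
from k import *
s=cv2.imread("pics/s1.png")
yel=lambda r,g,b:(r>b*1.5)&(g>b*1.3)&(r>90)
ts=blob(s,(235,255,260,285),yel);print(len(ts),ts.mean(0))
g=cv2.cvtColor(s,cv2.COLOR_BGR2GRAY)
w=blob(s,(238,270,262,292),lambda r,g,b:(abs(r-b)<25)&(r>118));print(len(w),w.mean(0))
l=blob(s,(238,270,275,305),lambda r,g,b:(abs(r-b)<25)&(r>88));print(len(l),l.mean(0))
C=np.array([261.4,287.3]);P=D+nn*.002
f=lambda a,h:plane("side",a,D+nn*h,nn)
A=lambda q:np.degrees(np.arctan2(-q@v,q@u))
q=f(ts.mean(0),.002)-f(C,.002);print("tape",A(q),np.linalg.norm(q))
for nm,p in(("white",w),("bar",l)):
    X=np.array([f(a,.04) for a in p]);X-=X.mean(0);d=np.linalg.svd(X,full_matrices=False)[2][0];print(nm,A(d),A(-d))
for h in(.007,.02,.036,.044):q=f(w.mean(0),h)-f(C,.002)-nn*(h-.002);print(h,A(q),np.linalg.norm(q))
np.set_printoptions(linewidth=200);print(g[268:300,240:275])
```

```text
50 [245.26 270.94]
48 [249.10417 280.89584]
157 [265.63693 282.24203]
tape -54.34843842966495 0.05080181412373818
white 124.26097297415605 -55.739027025843946
bar 129.1759444399455 -50.8240555600545
0.007 -70.6333048887388 0.02972620760278279
0.02 -66.62613250983378 0.027170365793325782
0.036 -60.57399846467281 0.024249312649874726
0.044 -56.989427581890475 0.02290932461149564
[[176 176 156 ...  53  51  98]
 [178 169 150 ...  52  65 134]
 [162 142 143 ...  52  74 100]
 ...
 [ 54  54  53 ...  54  54  54]
 [ 53  53  52 ...  54  53  53]
 [ 53  50  47 ...  54  54  54]]
```

The white stripe points at -55.7° against the tape's -54.3°, well within 8°, so the knob is done. Now I'll descend on the pail handle.

servo_tool(delta_pos=[[1,3,-20],[0,0,-20],[0,0,-20],[0,0,-20],[0,0,-20],[0,0,-16],[0,0,0],[0,0,0],[0,0,0],[0,0,0],[0,0,0],[0,0,0]], rot=[[0,0,0.005],[0,0,0],[0,0,0],[0,0,0],[0,0,0],[0,0,0],[0,0,0],[0,0,0],[0,0,0],[0,0,0],[0,0,0],[0,0,0]], grip=[0.7,0.7,0.7,0.7,0.7,0.7,0.7,0.4,0.2,0,0,0], grip_force=60)

```text
t: 11.35
tool_pos: [0.4721, -0.3438, 0.1436]
eef_rot: [[-0.986, -0.165, 0.0], [-0.165, 0.986, -0.004], [0.0, -0.004, -1.0]]
force: [0.4, -2.2, 6.2]
opening: 0.185
grasp_force: 58.7
```

servo_tool(delta_pos=[[0,0,0],[0,0,0],[0,0,5],[0,0,10],[0,0,15],[0,0,20],[0,0,20],[0,0,20],[0,0,0]], rot=[[0,0,0],[0,0,0],[0,0,0],[0,0,0],[0,0,0],[0,0,0],[0,0,0],[0,0,0],[0,0,0]], grip=[0,0,0,0,0,0,0,0,0])

```text
t: 12.48
tool_pos: [0.4724, -0.3437, 0.2347]
eef_rot: [[-0.986, -0.165, 0.002], [-0.165, 0.986, -0.005], [-0.001, -0.005, -1.0]]
force: [1.6, -0.3, -4.5]
opening: 0.187
grasp_force: 58.7
```

Run:
```python
from k import *
im=arm.read_camera("top");im2=arm.read_camera("side");print(arm.get_state()["force"])
cv2.imwrite("pics/m2.png",np.hstack([cv2.resize(im[160:340,360:540],(400,400)),cv2.resize(im2[40:220,200:380],(400,400))])[:,:,::-1])
```

```text
[ 1.27472426  0.6817727  -4.74357533]
```

View pics/m2.png

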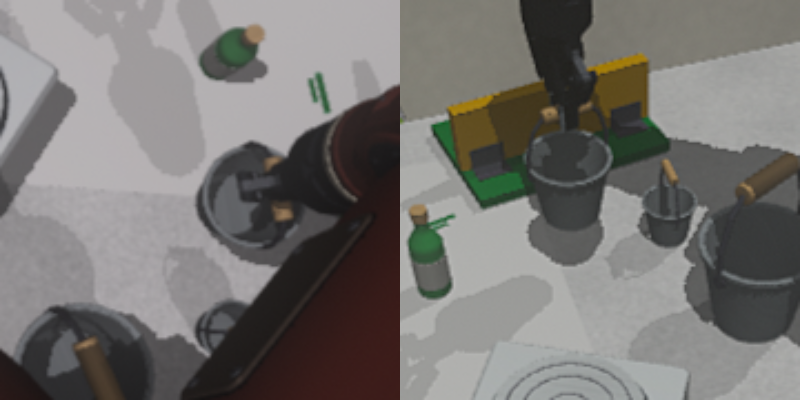

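servo_tool(delta_pos=[[0,0,20],[0,0,20],[4,12,20],[8,24,5],[12,35,0],[14,42,0],[16,46,0],[16,46,0],[14,42,0],[12,36,0],[9,26,0],[5,14,0]], rot=[[0,0,0],[0,0,0],[0,0,0],[0,0,0],[0,0,0],[0,0,0],[0,0,0],[0,0,0],[0,0,0],[0,0,0],[0,0,0],[0,0,0]], grip=[0,0,0,0,0,0,0,0,0,0,0,0])

```text
t: 14.08
tool_pos: [0.5815, -0.0187, 0.2967]
eef_rot: [[-0.986, -0.166, -0.003], [-0.166, 0.986, -0.002], [0.003, -0.002, -1.0]]
force: [-0.1, -0.2, -3.7]
opening: 0.184
grasp_force: 58.9
```

servo_tool(delta_pos=[[0,0,0],[0,0,-10],[0,0,-10],[0,0,0],[0,0,0]], rot=[[0,0,0],[0,0,0],[0,0,0],[0,0,0],[0,0,0]], grip=[0,0,0,0,0])

```text
t: 14.7
tool_pos: [0.5815, -0.0203, 0.2777]
eef_rot: [[-0.986, -0.164, -0.001], [-0.164, 0.986, -0.003], [0.001, -0.002, -1.0]]
force: [-0.4, -0.9, -3.4]
opening: 0.186
grasp_force: 58.8
```

Run:
```python
from k import *
im=arm.read_camera("top");im2=arm.read_camera("side");s=arm.get_state();print(s["tool_pos"],s["force"])
cv2.imwrite("pics/t3.png",im[:,:,::-1]);cv2.imwrite("pics/s3.png",im2[:,:,::-1])
cv2.imwrite("pics/m3.png",np.hstack([cv2.resize(im[120:280,240:400],(400,400)),cv2.resize(im2[140:300,200:360],(400,400))])[:,:,::-1])
```

```text
[ 0.58175272 -0.02018302  0.27797603] [ 0.130079    0.26986682 -3.60534816]
```

View pics/m3.png

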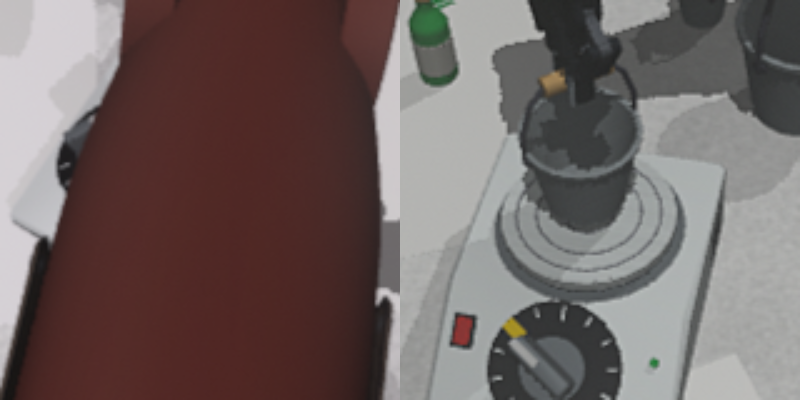

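The pail hangs upright about 18 mm over the wheel, centred (side crop bottom about (585,225)). I'll lower it slowly.

servo_tool(delta_pos=[[0.5,0,-3],[0,0,-3],[0,0,-3],[0,0,-3],[0,0,-2],[0,0,-1],[0,0,-1],[0,0,-1],[0,0,-1],[0,0,0],[0,0,0]], rot=[[0,0,0],[0,0,0],[0,0,0],[0,0,0],[0,0,0],[0,0,0],[0,0,0],[0,0,0],[0,0,0],[0,0,0],[0,0,0]], grip=[0,0,0,0,0,0,0,0,0,0,0])

```text
t: 16.18
tool_pos: [0.5821, -0.02, 0.2597]
eef_rot: [[-0.986, -0.165, -0.001], [-0.165, 0.986, -0.003], [0.001, -0.002, -1.0]]
force: [0.1, -0.5, -2.7]
opening: 0.19
grasp_force: 59.0
```

servo_tool(delta_pos=[[0,0,-0.5],[0,0,-0.5],[0,0,-0.5],[0,0,0]], rot=[[0,0,0],[0,0,0],[0,0,0],[0,0,0]], grip=[0,0,0,0])

```text
t: 16.68
tool_pos: [0.5828, -0.0204, 0.2594]
eef_rot: [[-0.986, -0.165, 0.001], [-0.165, 0.986, -0.003], [-0.001, -0.004, -1.0]]
force: [-0.6, -1.6, 8.3]
opening: 0.188
grasp_force: 60.1
```

Contact. I'll release and check from the side before rising.

servo_tool(delta_pos=[[0,0,0.3],[0,0,0],[0,0,0],[0,0,0],[0,0,0]], rot=[[0,0,0],[0,0,0],[0,0,0],[0,0,0],[0,0,0]], grip=[0,0.2,0.3,0.5,0.65])

```text
t: 17.3
tool_pos: [0.5819, -0.0199, 0.2582]
eef_rot: [[-0.986, -0.165, -0.002], [-0.165, 0.986, -0.002], [0.002, -0.002, -1.0]]
force: [-0.4, 0.2, 0.4]
opening: 0.647
grasp_force: 0.0
```

servo_tool(delta_pos=[[0,0,10],[0,0,20],[0,0,25],[0,0,30],[0,-20,20],[-20,-50,0],[-30,-50,0],[-30,-50,0],[-30,-50,0],[-30,-50,0],[-20,-30,0],[0,0,0]], rot=[[0,0,0],[0,0,0],[0,0,0],[0,0,0],[0,0,0],[0,0,0],[0,0,0],[0,0,0],[0,0,0],[0,0,0],[0,0,0],[0,0,0]], grip=[0.65,0.65,0.65,0.65,0.65,0.65,0.65,0.65,0.65,0.65,0.65,0.65])

```text
t: 18.8
tool_pos: [0.4209, -0.3218, 0.364]
eef_rot: [[-0.987, -0.161, -0.001], [-0.161, 0.987, -0.003], [0.001, -0.003, -1.0]]
force: [0.6, 0.1, -0.0]
opening: 0.652
grasp_force: 0.0
```

Run:
```python
from k import *
im=arm.read_camera("top");im2=arm.read_camera("side");s=arm.get_state();print(s["t"],s["tool_pos"],s["force"])
t=np.ascontiguousarray(im[:,:,::-1]);q=np.ascontiguousarray(im2[:,:,::-1])
br=lambda r,g,b:(r>b*1.45)&(r>70)
try:
    gt=blob(t,(290,150,380,240),br);gs=blob(q,(240,150,320,215),br);print(len(gt),len(gs),tri(gt.mean(0),gs.mean(0)))
except Exception as e: print(e)
cv2.imwrite("pics/m4.png",np.hstack([cv2.resize(t[120:280,240:400],(400,400)),cv2.resize(q[160:320,200:360],(400,400))]))
```

```text
18.9 [ 0.42217153 -0.31987878  0.36391687] [-0.74986021 -0.31323007  0.18015865]
204 205 (array([ 0.5806478 , -0.02369364,  0.27134162]), np.float64(0.0020898078686224274))
```

View pics/m4.png

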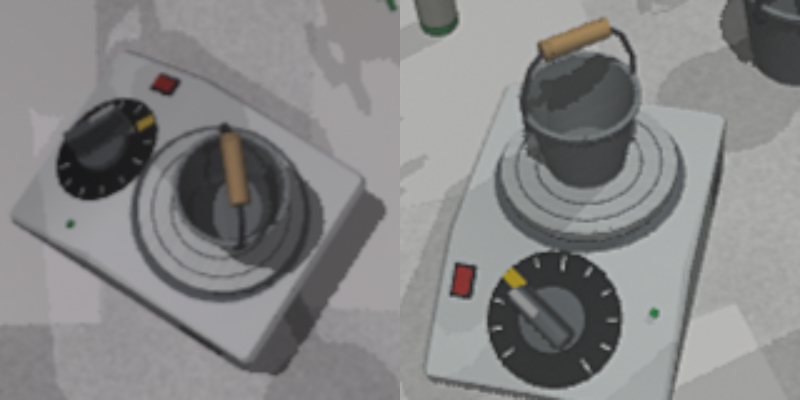

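The pail stands upright about 3 mm from the wheel centre. The knob points at the tape and the gripper is clear, so I'm handing in.

```bash
python3 -c "
from rig import arm
print(arm.close_job())"
```

```text
the job is handed in; nothing more can be done
None
```

The job is handed in: by my last camera measurement the middle-sized pail stands upright about 3 mm from the wheel's centre, the knob's pointer is within about 3° of the tape, and the gripper is clear of everything; the hand-in gave no verdict.

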